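Set the load-size lever to its third click and start the wash

TASK

Set the wash console for a medium load: with closed fingertips, push the sliding load-size lever from its idle end through its clicks, counting them, and leave it resting in the third notch without running past it; then press the large round start button fully down and let go. Only push and press, gently: do not grip the lever, do not press the small stop button, and do not disturb the bottles, cup and other things standing about.

Things in the scene. Friction and masses are not known exactly. Their poses are not given: they have to be found in the camera images.
- console: low white control console with an aluminium top, fixed to the counter, 170 (x) x 440 (y) x 70 mm tall; origin at the centre of its underside. Its x axis points away from the robot (turned by up to 0.25 rad), y to the robot's left. Seen from the robot: lever on the right, small stop button then large start button on the left, all on the line x = -30 mm. Nothing stands within 50 mm of its right-hand (-y) end.
- lever_top (a point): centre of the top of the load-size lever: a black upright paddle 40 (console x) x 16 (console y) x 32 mm tall; its top stands 38 mm above the console's top, its underside 6 mm above. It slides along console +y (robot's right to left). The push needed rises to about 7 N before each click, drops to nothing past the crest, and the lever then snaps forward by itself about 10 mm into the notch.
- lever (a joint): how far the lever has slid along console +y, m: 0 at the idle (right-hand) stop, 0.128 at the far stop. Starts between 0 and 0.02; slides freely (under 1 N) up to 0.024. Click crests at 0.035, 0.055, 0.075, 0.095, 0.115; notches 1 to 5 at 0.045, 0.065, 0.085, 0.105, 0.125, so the third is 0.085. Left alone, the lever stays in its notch.
- slot_idle (a point): idle end of the lever's slot on the console's top face (console x -30, y -170, z 70 mm): the paddle's centre is here at joint 0. Behind the slot five raised black index bars, of growing length, 4 mm wide and 20 mm apart, mark the notches; the paddle's centre is level with the third bar when it is in the third notch.
- start_top (a point): centre of the top of the start button: large round grey cap, radius 21, in a steel housing on the console at console (-30, 165) mm. It presses straight down
- start (a joint): how far start is pressed, m: 0 up, 0.006 fully down (takes 5 N); springs back
- stop_top (a point): centre of the top of the stop button: small round grey cap, radius 11, at console (-30, 85) mm; leave alone
- stop (a joint): how far stop is pressed, m: 0 up, 0.005 fully down
- detergent: white detergent bottle, radius 42, 210 tall (mm); origin at the centre of its underside; leave alone
- softener: clear softener bottle, radius 34, 170 tall (mm); origin at the centre of its underside; leave alone
- sheet_box: cardboard dryer-sheet box, 70 x 110 x 50 tall (mm); origin at the centre of its underside; leave alone
- stain_jar: jar, radius 32, 75 tall, in front of the console (robot side) (mm); origin at the centre of its underside; leave alone
- lint_brush: flat white lint brush lying on the counter left of the console, 205 x 50 x 24 tall (mm); origin at the centre of its underside; leave alone
- mug: mug, radius 40, 90 tall, right of the console (mm); origin at the centre of its underside; leave alone
- dose_cup: white measuring cup, radius 27, 42 tall, standing on the console's top behind the buttons (mm); origin at the centre of its underside; leave alone

How it is judged:
By the outcome, as a careful person would: the job done as asked, in the order asked, and still so for the second after the job is handed in, with the robot touching nothing.
It also fails if it takes over 70 s, if anything falls off the work surface, if the arm or the gripper's body presses on something with over 40 N, if the wrist force passes 120 N, or if a joint passes its speed limit or range.

ROBOT

A 7-joint arm with a two-finger parallel gripper is mounted at the origin on the work surface. World frame = base frame: x ahead of the robot, y to its left, z up, the work surface at z = 0. Lengths are in m, angles in degrees, forces in N, time in s.
With the tool pointing down it reaches from about 0.425 to 0.875 m from the base axis. Payload 4.7 kg.
Tool frame: the origin (TCP) lies midway between the tips of the shut fingers; the grasp point (between the pads) lies env.grip_point_offset behind it (env.grip_point_offset is the distance from the TCP to the grasp point, in m); z points along the fingers, y is the line along which they close (so a half turn about z gives the same grasp; the last joint's range is limited). The gripper opens to 87 mm and grips with 3 to 60 N. Pads are 19 mm wide; open, the fingers measure 117 mm over their backs; the gripper's body (75 mm by 190 mm) begins 51 mm behind the grasp point.
Start: joints at [70.308, 18.392, -4.016, 83.108, 1.295, 78.541, -3.26], TCP at [0.228, -0.609, 0.223] pointing down, gripper open.
Joint ranges: [-163.93, 163.93], [-17.29, 119.83], [-79.2, 71.16], [3.27, 140.29], [-89.18, 269.18], [5.43, 117.66], [-154.24, 154.24]. Speed limits (degrees/s): [147.25, 147.25, 180, 180, 180, 180, 180].

INTERFACE

Orientations are given as [roll, pitch, yaw] about the fixed x, y, z axes, in that order (R = Rz(yaw) Ry(pitch) Rx(roll)).
In Python, from cell import env gives the robot as it stands.
- The arm moves only by the shell command python3 -m creep 'ROWS' [FORCE]. ROWS is a JSON object of lists of equal length, an entry for each row: "translation": the shift along the tool's x, y, z in units of 0.08 m (1.0 is 0.08 m), a list of three; "turn": the turn, a rotation vector about the tool's x, y, z in units of 180 degrees (1.0 is 180 degrees), a list of three; "grip": the opening, from 0 (shut) to 1 (fully open). In form: {"translation": [[x, y, z], ...], "turn": [[ax, ay, az], ...], "grip": [grip, ...]}. A call has 1 to 5 rows; each row shifts and turns the commanded pose from where the row before left it, along the tool's axes as they then stand; what a row does not reach is not made up. A row lasts 1/8 s, in which the tool goes at most 62.5 mm and 10.7 degrees, less where a joint would pass 70% of its speed; a pose out of reach is approached as far as the arm can. A call with a number of a shift or a turn outside -1 to 1 is refused whole. A call with a gripper value outside its range is refused whole. The fingers move at their own pace and stop on an object; FORCE is the grip in N (left out, the last holds). Time passes only in rows, so rows that do not move let the fingers close. It gives the time, the measured TCP pose, the force, the opening and the grip force at its end, in the units of the state.
- env.get_obs(): the state, without advancing time (a new reading comes with each control period).
- env.read_camera(name): name is "side" or "top"; returns a dict with "frame" (384x512x3 uint8, red, green, blue), "z_map" (384x512 float32, m along the optical axis (not along the pixel's ray), 0 where there is no reading), "K" (3x3 intrinsics, pixels), "rvec" (rotation vector, rad) and "tvec" (3), from world to camera coordinates, as OpenCV has them. Camera axes: x right, y down, z forward; pixel columns grow to the right and rows downward; lengths in m; the calibration is good to about 2 mm. A picture is of the moment at which its call begins.
- env.sign_off(): hands the job in; it is judged then, once.
The state is a dict: "time_s": time; "qpos": joint angles; "joint_velocities": joint speeds; "effort": joint torques, N m; "tool_pos": TCP position; "tool_rot": TCP orientation; "force": force on the tool from outside, world axes, zero at the start; "wrist_torque": the same for the moment, N m; "grip_width": finger opening in m; "grasp_force": force on a finger pad.
Only numpy, scipy, OpenCV 4.12 (cv2) and the standard library are available. Lean on these libraries where they do the work, as an engineer would, in place of code of your own. Each camera call takes 0.05 s, during which the arm holds its last target. There are 200 camera calls.

## Working session

There is one attempt and no reset: what is moved stays moved. The work goes in short steps, Python scripts to look and compute and a shell command to move; the robot and the scene stay as the last step left them, time stands still between calls to the robot, and variables do not carry over. Pictures are saved under pics/ and viewed, at most 10 in all, crops included, and the job is handed in when it is done.

```bash
mkdir -p pics; ls; cat > h.py <<'E'
import numpy as np, cv2
from cell import env
def cam(n):
    c=env.read_camera(n); c['R']=cv2.Rodrigues(np.array(c['rvec'],float))[0]; c['t']=np.array(c['tvec'],float).reshape(3); return c
def cloud(c):
    z=c['z_map']; K=np.array(c['K']); v,u=np.mgrid[:z.shape[0],:z.shape[1]]
    p=np.stack([(u-K[0,2])/K[0,0]*z,(v-K[1,2])/K[1,1]*z,z],-1)
    w=(p-c['t'])@c['R']; w[z==0]=np.nan; return w
E
python3 - <<'E'
from h import *
for n in('top','side'):
    c=cam(n); cv2.imwrite(f'pics/{n}0.png',c['frame'][:,:,::-1]); print(n,c['K'],-c['R'].T@c['t'],c['R'])
o=env.get_obs(); print({k:np.round(v,3) for k,v in o.items()}, env.grip_point_offset)
E
```

```text
pics
top [[395.33473623   0.         251.02664499]
 [  0.         395.33473623 187.09994703]
 [  0.           0.           1.        ]] [ 0.42150672 -0.00730344  1.20890174] [[-0.02135998 -0.99977128  0.00106991]
 [-0.98714638  0.02092069 -0.15844352]
 [ 0.1583849  -0.0044405  -0.98736746]]
side [[377.05837694   0.         255.3852216 ]
 [  0.         377.05837694 195.63398176]
 [  0.           0.           1.        ]] [0.43639934 0.75488136 0.9935831 ] [[-0.97923893 -0.20258795 -0.0070175 ]
 [-0.1457664   0.7277961  -0.67012312]
 [ 0.14086618 -0.65518773 -0.74221679]]
{'time_s': np.float64(0.1), 'qpos': array([70.307, 18.436, -4.015, 83.168,  1.295, 78.542, -3.26 ]), 'joint_velocities': array([ 0.035, -0.099, -0.057, -0.114, -0.001, -0.006,  0.022]), 'effort': array([ 0.0000e+00, -4.9257e+01, -4.0600e-01, -3.1340e+01, -6.4000e-02,
        3.9000e-02,  0.0000e+00]), 'tool_pos': array([ 0.227, -0.608,  0.222]), 'tool_rot': array([-1.79899e+02,  6.00000e-03,  2.05030e+01]), 'force': array([-0.457,  0.733, -0.162]), 'wrist_torque': array([ 0.001, -0.018,  0.1  ]), 'grasp_force': np.float64(0.0), 'grip_width': np.float64(0.087)} 0.0187
```

View pics/top0.png

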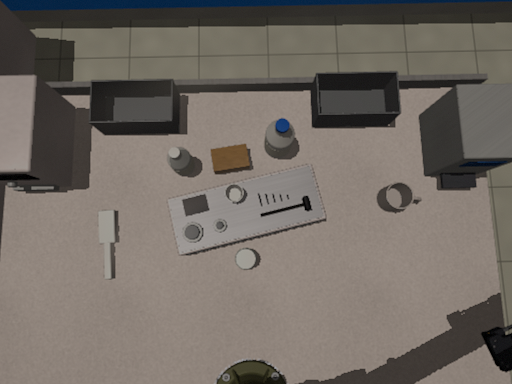

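View pics/side0.png

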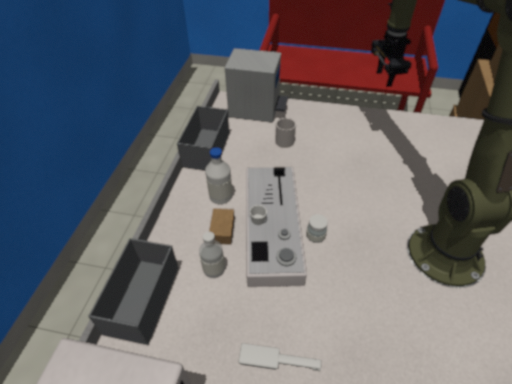

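The top view shows the console at (170–325, 168–252), the paddle at (306,203), the start button at (192,232), the stop button at (220,225) and the cup at (235,194). The side view agrees, with the paddle at (280,171). Next I measure these.

```bash
cat >> h.py <<'E'
def ray(c,u,v,z):
    d=c['R'].T@np.linalg.solve(np.array(c['K']),[u,v,1.]); o=-c['R'].T@c['t']; return o+d*(z-o[2])/d[2]
E
python3 - <<'E'
from h import *
for n in('top','side'):
    c=cam(n); w=cloud(c); z=w[...,2]
    near=(np.abs(w[...,0]-.5)<.2)&(np.abs(w[...,1])<.3)
    m=(near&(np.abs(z-.07)<.012)).astype(np.uint8)
    k,l,s,ce=cv2.connectedComponentsWithStats(m); i=1+s[1:,4].argmax()
    p=w[l==i]; r=cv2.minAreaRect(p[:,:2].astype(np.float32)); print(n,'top z',np.median(p[:,2]),r)
    f=c['frame'].astype(int)
    # black things above the console
    b=cv2.boxPoints(r); 
    ins=np.array([[cv2.pointPolygonTest(b,(float(x),float(y)),False)>0 if np.isfinite(x) else False for x,y in row] for row in w[...,:2]])
    k,l,s,ce=cv2.connectedComponentsWithStats((ins&(f.max(2)<60)).astype(np.uint8))
    for j in range(1,k):
        if s[j,4]>3: print('dark',s[j],ce[j].round(1),ray(c,*ce[j],.07)[:2].round(4),'hi',np.nanpercentile(z[l==j],[10,90]).round(3))
    k,l,s,ce=cv2.connectedComponentsWithStats((ins&(z>.078)).astype(np.uint8))
    for j in range(1,k):
        if s[j,4]>8: print('tall',s[j],np.nanmean(w[l==j],0).round(4),np.nanpercentile(z[l==j],[50,95]).round(4))
    cv2.imwrite(f'pics/{n}1.png',cv2.resize(c['frame'][150:270,160:340] if n=='top' else c['frame'][155:290,230:320],None,fx=4,fy=4,interpolation=2)[:,:,::-1])
E
```

```text
top top z 0.06907093756909563 ((0.5426326394081116, 0.00260809063911438), (0.1704009771347046, 0.4401080012321472), 12.915145874023438)
dark [237 190  10  14  31] [242.7 197.3] [0.5748 0.0125] hi [0.066 0.071]
dark [259 196   2   7   7] [259.6 199. ] [ 0.5687 -0.0365] hi [0.069 0.072]
dark [261 196  51  20 197] [293.2 206.4] [ 0.545  -0.1332] hi [0.068 0.108]
dark [204 206   5   5   8] [206.4 208.5] [0.5443 0.118 ] hi [0.068 0.072]
tall [225 184  19  19 136] [0.5887 0.0376 0.1017] [0.1057 0.1132]
tall [302 196  10  15  99] [ 0.5501 -0.1678  0.1034] [0.1059 0.1095]
tall [214 219  13  13 130] [0.4938 0.0779 0.0841] [0.0821 0.0922]
tall [183 223  20  20 309] [0.4758 0.1559 0.087 ] [0.0889 0.0937]
side top z 0.06946953515979931 ((0.5423544645309448, 0.003241404891014099), (0.17000922560691833, 0.445019394159317), 12.650814056396484)
dark [274 168  10  10  78] [278.8 171.7] [ 0.5542 -0.1871] hi [0.08  0.107]
dark [252 242  16  19 285] [259.4 251.2] [0.5562 0.1509] hi [0.068 0.073]
tall [273 167  12   9 100] [ 0.5522 -0.1636  0.0967] [0.0976 0.1092]
tall [250 205  17  19 234] [0.584  0.0349 0.098 ] [0.0985 0.1125]
tall [278 228  13  11 107] [0.4946 0.0826 0.0846] [0.0828 0.0918]
tall [276 248  21  17 269] [0.4765 0.162  0.087 ] [0.0888 0.0935]
```

View pics/top1.png

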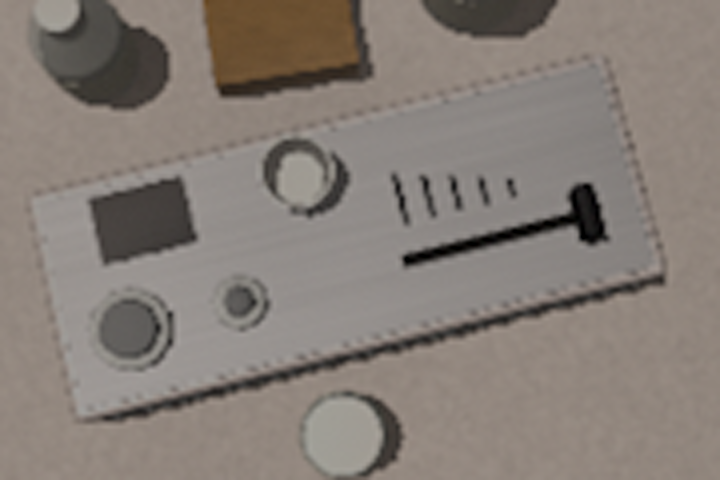

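Both views agree on the console: centre (0.5425, 0.003), yaw 12.8°, and top z about 0.07. The size comes out at 170 x 440 as given. The lever sits at about joint 0–5 mm, and the start button is at (0.476, 0.158). I shut the fingers, turn to the console's yaw and go above the point behind the lever.

```bash
python3 -m creep '{"translation":[[0,0,0],[0.3,-0.2,0],[0.5,-0.37,0],[0.52,-0.385,0],[0.52,-0.385,0]],"turn":[[0,0,0.043],[0,0,0],[0,0,0],[0,0,0],[0,0,0]],"grip":[0,0,0,0,0]}' 10
python3 -m creep '{"translation":[[0.52,-0.385,0],[0.52,-0.385,0],[0.52,-0.385,0],[0.52,-0.385,0],[0.5,-0.37,0]],"turn":[[0,0,0],[0,0,0],[0,0,0],[0,0,0],[0,0,0]],"grip":[0,0,0,0,0]}'
python3 - <<'E'
from h import *
E
cat >> h.py <<'E'
C=np.array([.5425,.003]); A=np.radians(12.8); X=np.array([np.cos(A),np.sin(A)]); Y=np.array([-X[1],X[0]])
def st():
    o=env.get_obs(); d=o['tool_pos'][:2]-C; f=o['force'][:2]
    print('t',round(float(o['time_s']),2),'console xy mm',(d@X*1e3).round(1),(d@Y*1e3).round(1),'z',(o['tool_pos'][2]*1e3).round(1),'rot',o['tool_rot'].round(1),'F',(f@X).round(1),(f@Y).round(1),o['force'][2].round(1),'w',o['grip_width'].round(4))
if __name__=='__main__': st()
E
python3 h.py
```

```text
time_s: 0.82
tool_pos: [0.3483, -0.4704, 0.2224]
tool_rot: [-180.0, 0.0, 12.7]
force: [0.1, 0.1, 0.6]
grip_width: 0.0451
grasp_force: 0.0
time_s: 1.45
tool_pos: [0.5159, -0.2757, 0.2225]
tool_rot: [180.0, 0.0, 12.8]
force: [-0.2, -0.6, -0.6]
grip_width: 0.0016
grasp_force: 0.0Traceback (most recent call last):
  File "h.py", line 15, in <module>
    if __name__=='__main__': st()
                             ~~^^
  File "h.py", line 14, in st
    print('t',round(float(o['time_s']),2),'console xy mm',(d@X*1e3).round(1),(d@Y*1e3).round(1),'z',(o['tool_pos'][2]*1e3).round(1),'rot',o['tool_rot'].round(1),'F',(f@X).round(1),(f@Y).round(1),o['force'][2].round(1),'w',o['grip_width'].round(4))
                                                                                                                                                                                                                              ^^^^^^^^^^^^^^^^^^^^^
AttributeError: 'float' object has no attribute 'round'
```

```bash
sed -i "s/o\['grip_width'\].round(4)/round(float(o['grip_width']),4)/;s/o\['force'\]\[2\].round(1)/round(float(o['force'][2]),1)/" h.py
python3 -m creep '{"translation":[[0,0,0],[0,0,0]],"turn":[[0,0,0],[0,0,0]],"grip":[0,0]}'; python3 h.py
```

```text
time_s: 1.7
tool_pos: [0.5146, -0.2777, 0.2223]
tool_rot: [180.0, 0.1, 12.8]
force: [-0.1, -0.6, -0.4]
grip_width: 0.0006
grasp_force: 0.0
t 1.7 console xy mm -89.4 -267.5 z 222.3 rot [1.80e+02 1.00e-01 1.28e+01] F -0.2 -0.6 -0.4 w 0.0006
```

```bash
python3 -m creep '{"translation":[[0.37,-0.29,0],[0.37,-0.29,0],[0,0,0.4],[0,0,0.4],[0,0,0.4]],"turn":[[0,0,0],[0,0,0],[0,0,0],[0,0,0],[0,0,0]],"grip":[0,0,0,0,0]}'
python3 -m creep '{"translation":[[0,0,0.2],[0,0,0],[0,0,0]],"turn":[[0,0,0],[0,0,0],[0,0,0]],"grip":[0,0,0]}'; python3 h.py
python3 - <<'E'
from h import *
c=cam('top'); cv2.imwrite('pics/top2.png',cv2.resize(c['frame'][150:270,160:340],None,fx=4,fy=4,interpolation=2)[:,:,::-1])
d=cam('side'); cv2.imwrite('pics/side2.png',cv2.resize(d['frame'][120:240,210:350],None,fx=5,fy=5,interpolation=2)[:,:,::-1])
E
```

```text
time_s: 2.33
tool_pos: [0.5615, -0.2212, 0.1255]
tool_rot: [179.9, 0.0, 12.6]
force: [0.6, -0.5, -0.0]
grip_width: -0.0001
grasp_force: 0.0
time_s: 2.7
tool_pos: [0.5633, -0.2197, 0.112]
tool_rot: [179.9, -0.1, 12.7]
force: [-1.0, 0.5, 0.7]
grip_width: 0.0005
grasp_force: 0.0
t 2.7 console xy mm -29.0 -221.7 z 112.0 rot [ 1.799e+02 -1.000e-01  1.270e+01] F -0.8 0.7 0.7 w 0.0005
```

View pics/side2.png

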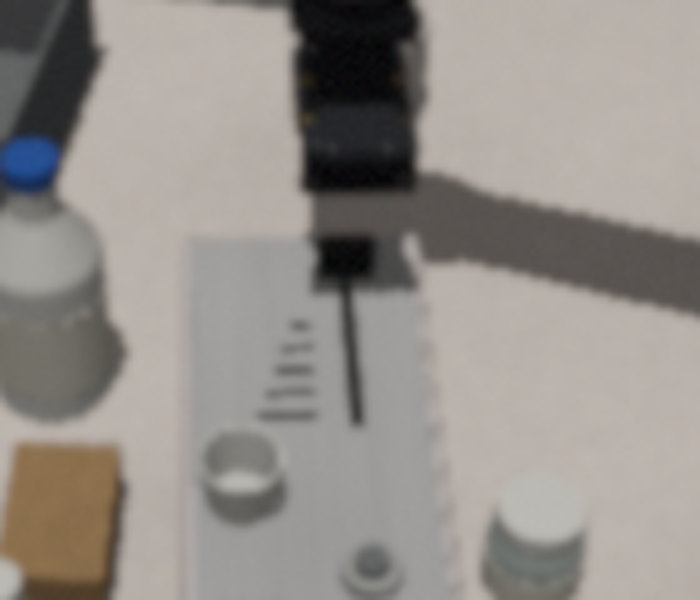

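The side view shows the gripper above the console's right end behind the paddle at about (345,260), in line with the slot and clear of the bottle. I lower it to paddle height and creep forward, watching the force.

```bash
python3 -m creep '{"translation":[[0,0,0.15],[0,0,0.15],[0,0,0],[0,0,0]],"turn":[[0,0,0],[0,0,0],[0,0,0],[0,0,0]],"grip":[0,0,0,0]}'>/dev/null; python3 h.py
python3 -m creep '{"translation":[[0,-0.1,0],[0,-0.1,0],[0,0,0]],"turn":[[0,0,0],[0,0,0],[0,0,0]],"grip":[0,0,0]}'>/dev/null; python3 h.py
python3 -m creep '{"translation":[[0,-0.06,0],[0,-0.06,0],[0,0,0]],"turn":[[0,0,0],[0,0,0],[0,0,0]],"grip":[0,0,0]}'>/dev/null; python3 h.py
python3 -m creep '{"translation":[[0,-0.06,0],[0,0,0]],"turn":[[0,0,0],[0,0,0]],"grip":[0,0]}'>/dev/null; python3 h.py
python3 -m creep '{"translation":[[0,-0.06,0],[0,0,0]],"turn":[[0,0,0],[0,0,0]],"grip":[0,0]}'>/dev/null; python3 h.py
```

```text
t 3.3 console xy mm -29.6 -220.7 z 86.4 rot [-180.     0.    12.8] F 0.3 0.2 -0.4 w 0.0004
t 3.67 console xy mm -29.1 -203.5 z 86.9 rot [-180.    -0.    12.9] F 0.1 -0.3 0.1 w 0.0008
t 4.05 console xy mm -29.5 -194.6 z 86.6 rot [-180.    -0.    12.8] F -0.5 -1.1 0.0 w 0.0008
t 4.3 console xy mm -29.5 -189.9 z 86.5 rot [-180.     0.    12.8] F 0.1 -0.2 0.8 w 0.0005
t 4.55 console xy mm -29.5 -185.1 z 86.5 rot [-180.     0.    12.8] F -0.5 -0.3 -0.9 w 0.0005
```

```bash
python3 -m creep '{"translation":[[0,-0.06,0],[0,-0.06,0],[0,-0.06,0],[0,0,0]],"turn":[[0,0,0],[0,0,0],[0,0,0],[0,0,0]],"grip":[0,0,0,0]}'>/dev/null; python3 h.py
python3 -m creep '{"translation":[[0,-0.03,0],[0,0,0]],"turn":[[0,0,0],[0,0,0]],"grip":[0,0]}'>/dev/null; python3 h.py
python3 -m creep '{"translation":[[0,-0.03,0],[0,0,0]],"turn":[[0,0,0],[0,0,0]],"grip":[0,0]}'>/dev/null; python3 h.py
python3 -m creep '{"translation":[[0,-0.03,0],[0,0,0]],"turn":[[0,0,0],[0,0,0]],"grip":[0,0]}'>/dev/null; python3 h.py
python3 -m creep '{"translation":[[0,-0.03,0],[0,0,0]],"turn":[[0,0,0],[0,0,0]],"grip":[0,0]}'>/dev/null; python3 h.py
python3 -m creep '{"translation":[[0,-0.03,0],[0,0,0]],"turn":[[0,0,0],[0,0,0]],"grip":[0,0]}'>/dev/null; python3 h.py
```

```text
t 5.05 console xy mm -29.5 -170.4 z 86.6 rot [-180.     0.    12.8] F 0.5 0.4 -0.5 w 0.0007
t 5.3 console xy mm -29.6 -168.6 z 86.6 rot [-180.     0.    12.8] F 0.8 -0.0 -0.6 w 0.0005
t 5.55 console xy mm -29.6 -166.1 z 86.5 rot [-180.     0.    12.8] F 0.3 -0.5 1.0 w 0.0007
t 5.8 console xy mm -29.6 -163.7 z 86.5 rot [-180.     0.    12.8] F -0.3 -0.3 -0.8 w 0.0008
t 6.05 console xy mm -29.6 -161.7 z 86.6 rot [180.   -0.   12.8] F 0.8 -1.7 -0.3 w 0.0006
t 6.3 console xy mm -29.6 -160.8 z 86.7 rot [179.9  -0.   12.7] F 0.1 -4.8 -1.0 w 0.0004
```

```bash
for i in 1; do :; done
python3 -m creep '{"translation":[[0,-0.02,0],[0,0,0]],"turn":[[0,0,0],[0,0,0]],"grip":[0,0]}'>/dev/null; python3 h.py
python3 -m creep '{"translation":[[0,-0.02,0],[0,0,0]],"turn":[[0,0,0],[0,0,0]],"grip":[0,0]}'>/dev/null; python3 h.py
python3 -m creep '{"translation":[[0,-0.02,0],[0,0,0]],"turn":[[0,0,0],[0,0,0]],"grip":[0,0]}'>/dev/null; python3 h.py
python3 -m creep '{"translation":[[0,-0.02,0],[0,0,0]],"turn":[[0,0,0],[0,0,0]],"grip":[0,0]}'>/dev/null; python3 h.py
```

```text
t 6.55 console xy mm -29.6 -159.0 z 86.7 rot [179.9  -0.   12.7] F 0.3 -4.8 -1.9 w 0.0005
t 6.8 console xy mm -29.6 -155.3 z 86.6 rot [-180.     0.    12.8] F -0.2 -2.0 -0.4 w 0.0003
t 7.05 console xy mm -29.5 -152.9 z 86.4 rot [-179.9    0.    12.8] F 0.3 0.1 -1.2 w 0.0004
t 7.3 console xy mm -29.5 -152.0 z 86.5 rot [-180.     0.    12.8] F 0.2 -0.7 -0.7 w 0.0008
```

Click 1 came at TCP y of about −157, which matches the expected 23 mm offset. Crest 2 should be near −137 and crest 3 near −117. I continue to click 2.

```bash
python3 -m creep '{"translation":[[0,-0.05,0],[0,-0.05,0],[0,0,0]],"turn":[[0,0,0],[0,0,0],[0,0,0]],"grip":[0,0,0]}'>/dev/null; python3 h.py
python3 -m creep '{"translation":[[0,-0.03,0],[0,0,0]],"turn":[[0,0,0],[0,0,0]],"grip":[0,0]}'>/dev/null; python3 h.py
python3 -m creep '{"translation":[[0,-0.02,0],[0,0,0]],"turn":[[0,0,0],[0,0,0]],"grip":[0,0]}'>/dev/null; python3 h.py
python3 -m creep '{"translation":[[0,-0.02,0],[0,0,0]],"turn":[[0,0,0],[0,0,0]],"grip":[0,0]}'>/dev/null; python3 h.py
python3 -m creep '{"translation":[[0,-0.02,0],[0,0,0]],"turn":[[0,0,0],[0,0,0]],"grip":[0,0]}'>/dev/null; python3 h.py
```

```text
t 7.67 console xy mm -29.4 -144.2 z 86.6 rot [-180.    -0.    12.8] F 0.4 0.2 0.4 w 0.0004
t 7.92 console xy mm -29.6 -142.3 z 86.5 rot [180.    0.   12.8] F -0.2 0.4 -0.1 w 0.0006
t 8.18 console xy mm -29.6 -141.5 z 86.6 rot [179.9  -0.   12.7] F 0.3 -2.8 -0.3 w 0.0003
t 8.43 console xy mm -29.6 -140.7 z 86.7 rot [179.9  -0.   12.7] F 0.2 -5.0 -1.1 w 0.0004
t 8.68 console xy mm -29.6 -138.8 z 86.6 rot [179.9  -0.   12.7] F 0.6 -4.1 -1.9 w 0.0005
```

```bash
python3 -m creep '{"translation":[[0,-0.02,0],[0,0,0]],"turn":[[0,0,0],[0,0,0]],"grip":[0,0]}'>/dev/null; python3 h.py
python3 -m creep '{"translation":[[0,-0.02,0],[0,0,0]],"turn":[[0,0,0],[0,0,0]],"grip":[0,0]}'>/dev/null; python3 h.py
python3 - <<'E'
from h import *
c=cam('top'); cv2.imwrite('pics/top3.png',cv2.resize(c['frame'][150:270,160:340],None,fx=4,fy=4,interpolation=2)[:,:,::-1])
d=cam('side'); cv2.imwrite('pics/side3.png',cv2.resize(d['frame'][140:240,220:340],None,fx=6,fy=6,interpolation=2)[:,:,::-1])
E
```

```text
t 8.93 console xy mm -29.6 -135.1 z 86.5 rot [-179.9    0.    12.8] F -0.5 -0.2 1.2 w 0.0006
t 9.18 console xy mm -29.4 -133.0 z 86.4 rot [-179.9    0.    12.8] F -0.1 0.1 -0.7 w 0.0006
```

View pics/side3.png

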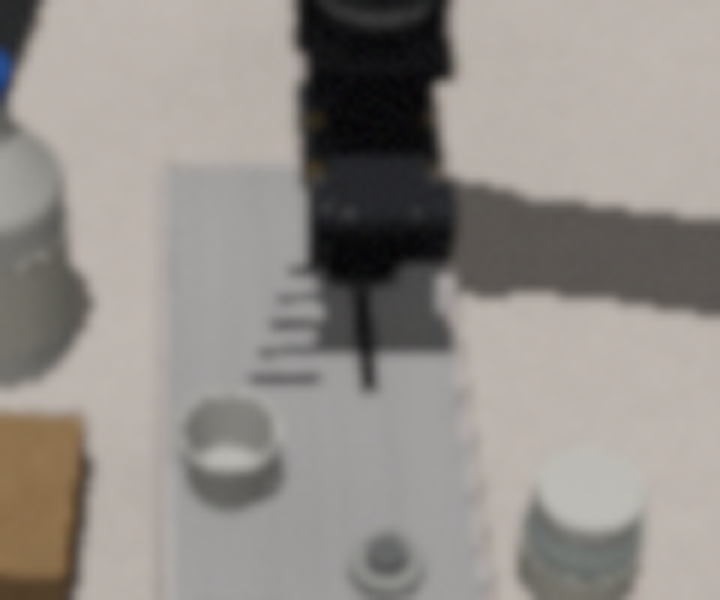

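```bash
python3 - <<'E'
from h import *
d=cam('side')
def pj(x,y,z):
    w=np.r_[C+X*x/1e3+Y*y/1e3,z/1e3]; return cv2.projectPoints(w[None],np.array(d['rvec'],float),d['t'],np.array(d['K']),None)[0].ravel()
f=lambda p:((p-[220,140])*6).round()
for k in(1,2,3,4,5): print('bar',k,f(pj(5,-170+25+20*k,70)))
for j in(45,55,65): print(j,'front bot',f(pj(-30,-170+j+8,76)),'front top',f(pj(-30,-170+j+8,108)),'back top',f(pj(-30,-178+j,108)))
t=env.get_obs()['tool_pos']; print('slot end',f(pj(-30,-40,70)))
w=cloud(d); q=(w[...,:2]-C); cx=q@X*1e3; cy=q@Y*1e3; z=w[...,2]*1e3
m=(abs(cx+30)<18)&(z>80)&(z<112)&(cy>-150)&(cy<-60)
print(np.c_[cy[m],z[m]][np.argsort(-cy[m])][:25].round(1).tolist())
E
```

```text
bar 1 [296. 269.]
bar 2 [298. 295.]
bar 3 [300. 322.]
bar 4 [301. 349.]
bar 5 [303. 376.]
45 front bot [360. 271.] front top [362. 231.] back top [360. 210.]
55 front bot [361. 284.] front top [363. 244.] back top [361. 223.]
65 front bot [362. 297.] front top [365. 257.] back top [363. 236.]
slot end [368. 382.]
[[-102.5, 91.8], [-103.8, 90.9], [-104.0, 95.3], [-104.6, 90.3], [-104.9, 89.1], [-105.0, 84.8], [-105.2, 94.2], [-105.3, 93.7], [-105.3, 88.6], [-105.7, 88.8], [-105.7, 83.4], [-105.9, 92.8], [-106.1, 83.5], [-106.6, 92.8], [-106.7, 92.2], [-106.7, 82.6], [-106.9, 92.6], [-106.9, 82.1], [-106.9, 82.9], [-107.0, 87.3], [-107.3, 82.1], [-107.4, 86.6], [-107.6, 91.4], [-108.0, 81.7], [-108.0, 91.1]]
```

```bash
python3 - <<'E'
from h import *
d=cam('side')
def pj(x,y,z):
    w=np.r_[C+X*x/1e3+Y*y/1e3,z/1e3]; return cv2.projectPoints(w[None],np.array(d['rvec'],float),d['t'],np.array(d['K']),None)[0].ravel().round(1)
a=cv2.imread('pics/side0.png').max(2); b=d['frame'].max(2)
print('init rows165-182 cols272-287'); print(a[165:183,272:288])
for j in(0,5,10,15,20): print(j,pj(-45,-162+j,76),pj(-15,-162+j,76),pj(-30,-178+j,108))
print('now rows 178-196 cols 272-290'); print(b[178:197,272:290])
for j in(45,55,65): print(j,pj(-45,-162+j,76),pj(-15,-162+j,76))
E
```

```text
init rows165-182 cols272-287
[[177 176 173 171 170 170 171 170 169 170 170 170 171 173 174 174]
 [172 167 158 151 147 147 147 146 146 147 147 148 153 161 165 167]
 [159 144 124 107 102 101 101 101 101 100 102 106 118 138 153 158]
 [145 117  82  60  52  53  51  52  52  51  52  59  86 122 145 154]
 [138 104  61  34  27  28  28  26  27  27  27  39  75 116 144 154]
 [136 101  54  25  21  21  19  20  17  20  21  36  78 120 146 153]
 [136 100  52  21  14  14  14  13  14  13  17  38  81 123 146 154]
 [137  99  51  20  12  14  10  11  13  10  17  36  81 123 146 153]
 [138 102  54  20   9  16  11  11  12  11  13  35  78 120 146 153]
 [141 111  68  30  23  19  19  17  18  19  22  37  73 115 143 153]
 [147 126  89  58  49  39  30  27  38  48  52  59  84 119 145 153]
 [151 139 116 100  92  75  52  46  69  89  98 102 116 136 150 154]
 [153 148 141 136 128 109  73  61  93 124 135 137 142 149 153 154]
 [155 153 152 151 146 127  87  67 104 138 150 152 154 154 155 154]
 [155 154 155 154 150 133  92  65 104 140 152 155 155 155 154 155]
 [155 155 154 155 151 135  94  67 103 139 152 155 156 155 154 155]
[... 1207 characters left out ...]
5  75]
 [111  92  78  73  71  67  55  38  29  46  64  72  73  73  75  75  76  75]
 [131 109  85  75  74  70  60  37  27  47  65  72  74  73  75  75  75  75]
 [144 123  93  76  74  72  61  39  28  45  66  72  75  76  74  75  76  75]
 [136 115  87  75  73  73  62  40  27  43  63  72  74  74  74  74  75  75]
 [111  94  78  73  73  72  63  42  28  41  60  71  73  73  74  75  74  75]
 [102  87  75  73  72  73  63  42  28  36  56  69  73  75  74  75  75  75]
 [117  93  76  74  73  72  64  43  26  35  53  68  72  73  75  75  76  75]
 [119  91  75  73  73  73  65  47  29  33  53  68  74  74  75  76  76  78]]
45 [284.4 185.1] [275.5 185.3]
55 [284.6 187.2] [275.7 187.4]
65 [284.8 189.4] [275.8 189.6]
```

The depth and the edge rows put the paddle at about 0.055, not 0.065. So the contact offset is about 17 mm, and the force peaks midway and fades to nothing at the crest. I'm therefore sitting on crest 2 with that click not finished. I nudge past it and check.

```bash
cat >> h.py <<'E'
def lev():
    d=cam('side'); b=cv2.medianBlur(d['frame'],3).max(2).astype(float); out=[]
    for u in (276,277,282,283):
        col=b[176:215,u]; i=np.where((col[:-1]<40)&(col[1:]>=40))[0]
        if len(i): i=i[-1] if False else i[0]; out.append(176+i+(40-col[i])/(col[i+1]-col[i]))
    print('edge rows',np.round(out,1))
E
python3 -c "from h import *; lev()"
python3 -m creep '{"translation":[[0,-0.025,0],[0,0,0]],"turn":[[0,0,0],[0,0,0]],"grip":[0,0]}'>/dev/null; python3 h.py; python3 -c "from h import *; lev()"
python3 -m creep '{"translation":[[0,-0.025,0],[0,0,0]],"turn":[[0,0,0],[0,0,0]],"grip":[0,0]}'>/dev/null; python3 h.py; python3 -c "from h import *; lev()"
```

```text
edge rows [186.7 186.8 186.9 186.7]
t 9.68 console xy mm -29.5 -132.0 z 86.5 rot [-180.     0.    12.8] F 0.6 -0.2 -0.0 w 0.0001
edge rows [188.9 189.  189.2 188.8]
t 9.97 console xy mm -29.5 -130.1 z 86.5 rot [-180.     0.    12.8] F 0.4 -0.5 -0.4 w 0.0004
edge rows [188.8 189.  189.3 188.8]
```

Confirmed: the edge jumped 2.2 px (10 mm) at TCP −132, so the lever is now in notch 2. Crest 3 should come at TCP of about −112. I go in small steps and check the lever after each.

```bash
python3 -m creep '{"translation":[[0,-0.04,0],[0,-0.04,0],[0,0,0]],"turn":[[0,0,0],[0,0,0],[0,0,0]],"grip":[0,0,0]}'>/dev/null; python3 h.py
python3 -m creep '{"translation":[[0,-0.025,0],[0,0,0]],"turn":[[0,0,0],[0,0,0]],"grip":[0,0]}'>/dev/null; python3 h.py
python3 -m creep '{"translation":[[0,-0.025,0],[0,0,0]],"turn":[[0,0,0],[0,0,0]],"grip":[0,0]}'>/dev/null; python3 h.py
python3 -m creep '{"translation":[[0,-0.025,0],[0,0,0]],"turn":[[0,0,0],[0,0,0]],"grip":[0,0]}'>/dev/null; python3 h.py;  python3 -c "from h import *; lev()"
```

```text
t 10.4 console xy mm -29.5 -123.5 z 86.5 rot [-180.     0.    12.8] F 0.2 -0.1 -0.7 w 0.0009
t 10.65 console xy mm -29.6 -122.0 z 86.5 rot [180.    0.   12.8] F -0.4 -0.9 -0.8 w 0.0004
t 10.9 console xy mm -29.6 -121.1 z 86.7 rot [179.9  -0.   12.7] F 1.0 -2.7 -0.7 w 0.0008
t 11.15 console xy mm -29.6 -119.3 z 86.7 rot [179.9  -0.   12.7] F 0.6 -4.2 -1.7 w 0.0006
edge rows [189.4 189.5 189.8 189.4]
```

```bash
python3 -m creep '{"translation":[[0,-0.02,0],[0,0,0]],"turn":[[0,0,0],[0,0,0]],"grip":[0,0]}'>/dev/null; python3 h.py;  python3 -c "from h import *; lev()"
python3 -m creep '{"translation":[[0,-0.02,0],[0,0,0]],"turn":[[0,0,0],[0,0,0]],"grip":[0,0]}'>/dev/null; python3 h.py;  python3 -c "from h import *; lev()"
python3 -m creep '{"translation":[[0,-0.02,0],[0,0,0]],"turn":[[0,0,0],[0,0,0]],"grip":[0,0]}'>/dev/null; python3 h.py;  python3 -c "from h import *; lev()"
```

```text
t 11.45 console xy mm -29.6 -115.8 z 86.6 rot [-180.     0.    12.8] F 0.5 -2.5 0.6 w 0.0006
edge rows [190.1 190.1 190.6 190. ]
t 11.75 console xy mm -29.5 -113.5 z 86.5 rot [-179.9    0.    12.8] F -0.6 0.4 -0.3 w 0.0005
edge rows [190.7 190.9 191.  190.7]
t 12.05 console xy mm -29.5 -112.5 z 86.5 rot [-180.     0.    12.8] F 1.0 -0.6 0.2 w 0.0004
edge rows [191.3 191.5 192.  191.4]
```

```bash
python3 -m creep '{"translation":[[0,-0.012,0],[0,0,0]],"turn":[[0,0,0],[0,0,0]],"grip":[0,0]}'>/dev/null; python3 h.py;  python3 -c "from h import *; lev()"
```

```text
t 12.35 console xy mm -29.5 -112.1 z 86.5 rot [-180.     0.    12.8] F 0.8 -0.5 0.0 w 0.0003
edge rows [192.7 193.4 194.1 193.1]
```

The edge sits at 193.3, which is what notch 3 should give. I back off, lift, and look.

```bash
python3 -m creep '{"translation":[[0,0.12,0],[0,0.1,-0.1],[0,0,-0.4],[0,0,-0.5],[0,0,0]],"turn":[[0,0,0],[0,0,0],[0,0,0],[0,0,0],[0,0,0]],"grip":[0,0,0,0,0]}'>/dev/null; python3 h.py
python3 -m creep '{"translation":[[0,-0.5,0],[0,-0.6,0],[0,-0.6,0],[0,-0.6,0],[0,-0.6,0]],"turn":[[0,0,0],[0,0,0],[0,0,0],[0,0,0],[0,0,0]],"grip":[0,0,0,0,0]}'>/dev/null; python3 h.py
python3 -m creep '{"translation":[[0,-0.5,0],[0,-0.3,0],[0,0,0],[0,0,0]],"turn":[[0,0,0],[0,0,0],[0,0,0],[0,0,0]],"grip":[0,0,0,0]}'>/dev/null; python3 h.py
python3 - <<'E'
from h import *
c=cam('top'); d=cam('side')
for n,e in(('top',c),('side',d)):
    w=cloud(e); q=w[...,:2]-C; cx=q@X*1e3; cy=q@Y*1e3; z=w[...,2]*1e3
    m=(abs(cx+30)<24)&(z>85)&(z<115)&(cy<0)&(cy>-215); print(n,'lever joint ~',np.mean(cy[m])+170, np.ptp(cy[m]))
cv2.imwrite('pics/side4.png',np.hstack([cv2.resize(c['frame'][160:260,165:335],None,fx=2.3,fy=2.3),cv2.resize(d['frame'][150:250,220:390],None,fx=2.3,fy=2.3)])[:,:,::-1])
E
```

```text
t 13.03 console xy mm -27.2 -131.6 z 170.8 rot [179.8  -0.4  12.7] F -0.6 0.4 -0.0 w 0.0007
t 13.65 console xy mm -29.7 103.1 z 166.2 rot [180.    0.   12.7] F 1.3 -0.3 -0.1 w 0.0006
t 14.15 console xy mm -29.4 164.5 z 166.2 rot [180.    0.   12.7] F -0.3 -0.1 -1.0 w 0.0003
top lever joint ~ 86.58011967392227 15.763496753898835
  return _methods._mean(a, axis=axis, dtype=dtype,
  ret = ret.dtype.type(ret / rcount)
Traceback (most recent call last):
ValueError: zero-size array to reduction operation maximum which has no identity
```

The top view measures the lever at joint 0.0866, which is notch 3. The tool is now centred above start, so I press it gently.

```bash
python3 -m creep '{"translation":[[0,0,0.3],[0,0,0.3],[0,0,0.2],[0,0,0],[0,0,0]],"turn":[[0,0,0],[0,0,0],[0,0,0],[0,0,0],[0,0,0]],"grip":[0,0,0,0,0]}'>/dev/null; python3 h.py
python3 -m creep '{"translation":[[0,0,0.04],[0,0,0]],"turn":[[0,0,0],[0,0,0]],"grip":[0,0]}'>/dev/null; python3 h.py
python3 -m creep '{"translation":[[0,0,0.03],[0,0,0]],"turn":[[0,0,0],[0,0,0]],"grip":[0,0]}'>/dev/null; python3 h.py
python3 -m creep '{"translation":[[0,0,0.03],[0,0,0]],"turn":[[0,0,0],[0,0,0]],"grip":[0,0]}'>/dev/null; python3 h.py
python3 -m creep '{"translation":[[0,0,0.03],[0,0,0]],"turn":[[0,0,0],[0,0,0]],"grip":[0,0]}'>/dev/null; python3 h.py
python3 -m creep '{"translation":[[0,0,0.03],[0,0,0]],"turn":[[0,0,0],[0,0,0]],"grip":[0,0]}'>/dev/null; python3 h.py
```

```text
t 14.88 console xy mm -28.7 166.0 z 103.2 rot [ 1.80e+02 -1.00e-01  1.27e+01] F -0.3 0.4 0.1 w 0.0002
t 15.12 console xy mm -29.2 166.2 z 99.6 rot [180.   -0.   12.8] F -0.1 0.6 0.6 w 0.0005
t 15.38 console xy mm -29.5 166.2 z 96.8 rot [180.    0.   12.8] F -0.2 0.4 -0.2 w 0.0003
t 15.62 console xy mm -29.5 166.2 z 94.3 rot [180.    0.   12.8] F -0.3 -0.5 -0.9 w 0.0001
t 15.88 console xy mm -29.2 166.2 z 92.2 rot [180.   -0.   12.8] F -0.6 -0.3 1.2 w 0.0008
t 16.12 console xy mm -29.2 166.2 z 89.8 rot [180.   -0.   12.8] F 0.2 -0.2 2.4 w 0.0003
```

```bash
python3 -m creep '{"translation":[[0,0,0.025],[0,0,0]],"turn":[[0,0,0],[0,0,0]],"grip":[0,0]}'>/dev/null; python3 h.py
python3 -m creep '{"translation":[[0,0,0.025],[0,0,0]],"turn":[[0,0,0],[0,0,0]],"grip":[0,0]}'>/dev/null; python3 h.py
python3 -m creep '{"translation":[[0,0,0.025],[0,0,0]],"turn":[[0,0,0],[0,0,0]],"grip":[0,0]}'>/dev/null; python3 h.py
```

```text
t 16.38 console xy mm -29.1 166.2 z 87.9 rot [180.   -0.   12.8] F -1.3 -0.3 3.6 w 0.0003
t 16.62 console xy mm -29.1 166.2 z 86.4 rot [180.   -0.   12.8] F -1.7 -0.8 9.5 w 0.0004
t 16.88 console xy mm -29.0 166.2 z 86.1 rot [179.9  -0.   12.8] F -7.4 -0.9 22.6 w 0.0002
```

The button bottomed out: about 6 mm of travel, then a stiff stop at 9–22 N. I let go, lift clear and verify.

```bash
python3 -m creep '{"translation":[[0,0,-0.06],[0,0,-0.2],[0,0,-0.4],[0,0,-0.5],[0,0,-0.5]],"turn":[[0,0,0],[0,0,0],[0,0,0],[0,0,0],[0,0,0]],"grip":[0,0,0,0,0]}'>/dev/null
python3 -m creep '{"translation":[[-0.5,0,0],[-0.3,0,0],[0,0,0],[0,0,0]],"turn":[[0,0,0],[0,0,0],[0,0,0],[0,0,0]],"grip":[0,0,0,0]}'>/dev/null; python3 h.py
python3 - <<'E'
from h import *
c=cam('top'); d=cam('side')
w=cloud(c); q=w[...,:2]-C; cx=q@X*1e3; cy=q@Y*1e3; z=w[...,2]*1e3
m=(abs(cx+30)<24)&(z>85)&(z<115)&(cy<0)&(cy>-215); print('lever joint ~',np.mean(cy[m])+170)
cv2.imwrite('pics/end.png',np.hstack([cv2.resize(c['frame'][100:290,90:430],None,fx=1.17,fy=1.17),cv2.resize(d['frame'][130:320,130:470],None,fx=1.17,fy=1.17)])[:,:,::-1])
E
```

```text
t 18.0 console xy mm -92.8 166.1 z 216.8 rot [180.   -0.   12.8] F 0.5 1.1 -0.8 w 0.0005
lever joint ~ 86.49267700678786
```

View pics/end.png

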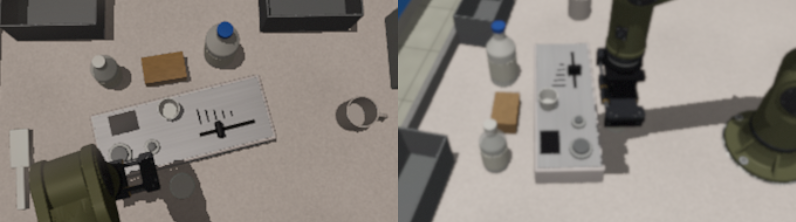

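The final views show the paddle level with the third bar (top image, about (220,129)), the start button back up, everything else in place and the robot clear. I hand the job in.

```bash
python3 -c "from cell import env; print(env.sign_off())"
```

```text
the job is handed in; nothing more can be done
None
```

The lever is in the third notch (measured at about 0.086 against 0.085), the start button was pressed fully down and released, nothing else looks moved in the final views, and the job is handed in after about 18 s of the 70 s allowed.

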